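# Load the vial mixer and latch its sliding hood

### The job

Stand the blue-capped vial fully down in the round nest of the small mixer and let go, then push the mixer's clear sliding hood shut by its orange tab until the red latch pin clicks home, so that the hood stays shut when you let go. Push slowly and with feeling: never press on the hood harder than about 12 N, and leave the yellow-capped bottle and the red dropper bottle standing where they are.

Things in the scene. Friction and masses are not known exactly. Their poses are not given: they have to be found in the camera images.
- mixer: fixed white mixer; base x -90..+65, y -122..+122 mm, top 25 mm up. Origin at table height in mid length; z up; its +y is the way the hood closes. Grey end plate, 112 mm wide, 91 mm high, at y = +118 mm. Latch bracket on the -x side near x = -60 mm, y = -12 to +11 mm; its red knob's top is 95 mm above the table.
- nest (a point): centre of the floor of the nest's round hole, 29 mm above the table; axes as the mixer's. The hole is 30 mm wide, 16 mm deep, chamfered 2 mm, in a grey 60 x 60 mm block whose top is 45 mm above the table. A vial that is not fully down blocks the hood.
- guard: clear sliding hood, 96 mm wide, 110 mm long, top 101 mm above the table, open below and at its +y end; axes as the mixer's, origin at table height at mid length. Slides only along mixer y: centre at y = -52 to -32 mm at the start, latched +31 to +53 mm: the latch bracket is clamped anywhere in a slot, so the true place must be felt. Sliding takes about 1.5 N.
- guard_tab (a point): middle of the upper edge of the push face (towards -y) of the orange upright tab on the hood, 131 mm above the table; axes as the mixer's. The tab is 50 mm wide (x), 10 mm thick (y), 30 mm high; on its -y side the hood's flat top runs on for 30 mm at 101 mm above the table.
- latch_pin (a joint): height (m) of the sprung red-knobbed latch pin: 0 riding on the hood's strip, +0.004 on the hump, about -0.0045 dropped into the notch (clicked, hood held shut). From about 11 mm before the click the hump adds some 4 N (7 to 11 N in all); then the push force falls near 0 over about 4 mm as the pin clicks in; some 2 mm further the hood meets a hard stop.
- vial_blue: clear vial with a blue screw cap, 27 mm in diameter, 54 mm tall (cap: upper 14 mm, 24 mm across), about 28 g, standing on the table; origin at the centre of its underside, z up along its axis
- bottle_yellow: bystander: round bottle with a yellow cap, 31 mm in diameter, 59 mm tall, origin at the centre of its underside
- dropper_red: bystander: brown dropper bottle with a red rubber top, 28 mm in diameter, 96 mm tall, origin at the centre of its underside
- buffer_tip (a point): middle between the tips of the two sprung rubber buffers before the end plate, 42 mm above the table, axes as the mixer's. The hood's front edge meets them 8 to 31 mm before the click; they push back with 1.8 N, rising 0.08 N per mm, and push the hood open again if it is let go unlatched.
There are look-alikes about, which are no part of the job. What is shaped like the vial_blue but purple or turquoise is not meant.

How it is judged:
On the way, in this order (a step that is already met when the one before it is completed fails the run):
1. the vial stands released, fully down in the nest, with the hood still open (horizontal distance between vial_blue and nest below 0.004 m and z of vial_blue in the frame of nest below 0.003 m and angle between vial_blue's own z axis and vertical below 0.15 rad and contact force between the fingers and vial_blue below 0.05 N and y of guard in the frame of mixer below 0 m), for 0.2 s.
2. the hood is shut and the latch pin has clicked in (value of joint latch_pin below -0.003 m and y of guard in the frame of mixer above 0.025 m), for 0.3 s.
At the end, for the whole second after the job is handed in: The hood stands still, held by the latch pin (pin dropped at least 3 mm below its riding height, hood centre beyond mixer y = +25 mm); the blue-capped vial stands in the nest within 4 mm of its centre, within 3 mm of its floor and within 0.15 rad of upright (all of step 2 and linear speed of guard below 0.01 m/s and horizontal distance between vial_blue and nest below 0.004 m and z of vial_blue in the frame of nest below 0.003 m and angle between vial_blue's own z axis and vertical below 0.15 rad); the robot touches nothing.
It fails at once if the robot presses on the hood with more than 14 N (contact force between any of the fingers, the arm and guard above 14 N).
It fails at once if the yellow-capped bottle is moved more than 30 mm or tipped (distance of bottle_yellow from where it was at the start of the episode above 0.03 m or angle between bottle_yellow's own z axis and vertical above 0.5 rad).
It fails at once if the red dropper bottle is moved more than 30 mm or tipped (distance of dropper_red from where it was at the start of the episode above 0.03 m or angle between dropper_red's own z axis and vertical above 0.5 rad).
It also fails if it takes over 72 s, if anything falls off the work surface, if the arm or the gripper's body presses on something with over 40 N, if the wrist force passes 120 N, or if a joint passes its speed limit or range.

### The arm

A 6-joint arm with a two-finger parallel gripper is mounted at the origin on a cart in front of the work surface, level with it; the furniture and walls round the work are solid. World frame = base frame: x ahead of the robot, y to its left, z up, the work surface at z = 0. Lengths are in m, angles in rad, forces in N, time in s.
With the tool pointing down it reaches from about 0.375 to 0.9 m from the base axis. Payload 3.1 kg.
Tool frame: the origin (TCP) lies on the centre line of the jaws, within the pads' length; the fingertips stand 25 mm ahead of it and the grasp point (between the pads) lies 6 mm ahead of it (manip.tip_extent is the distance from the TCP to the fingertips, in m); z points along the fingers, y is the line along which they close (so a half turn about z gives the same grasp; the last joint's range is limited). The gripper opens to 85 mm and grips with 20 to 120 N. Pads are 22 mm wide; open, the fingers measure 114 mm over their backs; the gripper's body (76 mm by 85 mm) begins 54 mm behind the grasp point. The pads swing forward as they close: fully open they stand 13 mm farther back than shut.
Start: joints at [0.972, 0.527, 1.433, -0, 1.181, -0.178], TCP at [0.255, 0.57, 0.256] pointing down, gripper open.
Joint ranges: [-3.08, 3.08], [-0.75, 2.2], [0.22, 2.44], [-1.43, 4.57], [0, 2.65], [-2.85, 2.85]. Speed limits (rad/s): [2.79, 2.79, 3.14, 3.14, 3.14, 3.14].

### API

Orientations are given as a unit quaternion [x, y, z, w].
In Python, from station import readout, imaging, order, manip gives the robot as it stands.
- The arm moves only by the tool move_arm, never from a script. Its argument "rows" is a list of rows, each a list of 7 numbers: the turn, a rotation vector about the tool's x, y, z in degrees, then the shift along the tool's x, y, z in mm, then the closure, from 0 (fully open) to 1 (shut). A call has 1 to 12 rows; each row is the pose to reach, as a shift and turn from the pose commanded when the call began, along the tool's axes at that moment; what a row does not reach only later rows make up. A row lasts 1/12 s, in which the tool goes at most 41.7 mm and 7.16 degrees, less where a joint would pass 70% of its speed; a pose out of reach is approached as far as the arm can. A call with a gripper value outside its range is refused whole. The fingers move at their own pace and stop on an object; "squeeze" is the grip in N (left out, the last holds). Time passes only in rows, so rows that repeat a pose let the fingers close. It gives the time, the measured TCP pose, the force, the opening and the grip force at its end, in the units of the state.
- readout.sense(): the state, without advancing time (a new reading comes with each control period).
- imaging.snapshot(name): name is "scene" or "side" or "wrist"; returns a dict with "img" (420x560x3 uint8, red, green, blue), "z_map" (420x560 float32, m along the optical axis (not along the pixel's ray), 0 where there is no reading), "fovy" (degrees; the focal length in pixels is half the picture's height over the tangent of half this angle, whatever the lens; pixels are square), "cx", "cy" (the principal point, pixels), "rvec" (rotation vector, rad) and "tvec" (3), from world to camera coordinates, as OpenCV has them. Camera axes: x right, y down, z forward; pixel columns grow to the right and rows downward; lengths in m; the calibration is good to about 2 mm. The wrist camera is an equidistant fisheye: a pixel r from the principal point sees the ray r / f radians off the axis. A picture is of the moment at which its call begins.
- order.sign_off(): hands the job in; it is judged then, once.
The state is a dict: "t": time; "q": joint angles; "qd": joint speeds; "tau": joint torques, N m; "tcp_pos": TCP position; "tool_rot": TCP orientation; "force": force on the tool from outside, world axes, zero at the start; "ft_torque": the same for the moment, N m; "finger_gap": opening from 0.0 (shut) to 1.0 (fully open); "gripper_force": force on a finger pad.
Only numpy, scipy, OpenCV 4.12 (cv2) and the standard library are available. Lean on these libraries where they do the work, as an engineer would, in place of code of your own. Each camera call takes 0.05 s, during which the arm holds its last target. There are 200 camera calls.

## Working session

There is one attempt and no reset: what is moved stays moved. The work goes in short steps, Python scripts to look and compute and a tool call to move; the robot and the scene stay as the last step left them, time stands still between calls to the robot, and variables do not carry over. Pictures are saved under pics/ and viewed, at most 10 in all, crops included, and the job is handed in when it is done.

Besides the shell and the picture viewer there is one more tool, called after ">>>" as a command line: name --pt "numbers of a row" for each row, then --argument value for the rest. move_arm: Moves the arm, as the interface text tells. Its arguments: {"type":"object","properties":{"rows":{"type":"array"},"squeeze":{"type":"number"}},"required":["rows"]}

```bash
ls; mkdir -p pics; cat > h.py <<'E'
import numpy as np, cv2
from scipy.spatial.transform import Rotation as R
from station import readout, imaging, order, manip
def snap(n):
    s=imaging.snapshot(n); s['R']=R.from_rotvec(np.ravel(s['rvec'])).as_matrix(); s['t']=np.ravel(s['tvec'])
    s['f']=210/np.tan(np.radians(s['fovy'])/2); s['n']=n; return s
def rays(s,uv):
    uv=np.atleast_2d(uv).astype(float); d=(uv-[s['cx'],s['cy']])/s['f']
    if s['n']=='wrist':
        r=np.linalg.norm(d,axis=1,keepdims=True); d=d*np.where(r>1e-9,np.tan(r)/np.maximum(r,1e-9),1)
    return np.c_[d,np.ones(len(d))]
def plane(s,uv,z):
    d=rays(s,uv)@s['R']; c=-s['R'].T@s['t']; return c+d*((z-c[2])/d[:,2])[:,None]
def depth(s,uv):
    uv=np.atleast_2d(uv); z=s['z_map'][uv[:,1].astype(int),uv[:,0].astype(int)]
    return (rays(s,uv)*z[:,None]-s['t'])@s['R']
def save(s,p,crop=None,k=1):
    i=s['img'][:,:,::-1]
    if crop: x0,y0,x1,y1=crop; i=i[y0:y1,x0:x1]
    cv2.imwrite(p,cv2.resize(i,None,fx=k,fy=k,interpolation=cv2.INTER_CUBIC))
E
python3 - <<'E'
from h import *
st=readout.sense(); print(st); print(manip.tip_extent)
a=snap('scene');b=snap('side')
for s in(a,b): print(s['n'],-s['R'].T@s['t'],s['R'][2],s['fovy'])
save(a,'pics/a.png');save(b,'pics/b.png')
np.savez('a.npz',**{k:v for k,v in a.items()});np.savez('b.npz',**b)
E
```

```text
pics
{'t': 0.0, 'q': array([ 9.71505709e-01,  5.28467537e-01,  1.43393186e+00, -2.68019353e-05,
        1.18137924e+00, -1.78520368e-01]), 'qd': array([-0.0003818 , -0.00165131,  0.00069491, -0.00084348, -0.00121731,
       -0.00087107]), 'tau': array([ 1.43059115e-03, -4.42354989e+01, -1.78024471e+01, -1.32986656e-04,
        8.38312990e-03,  1.62731942e-05]), 'tcp_pos': array([0.25489464, 0.56992293, 0.25532331]), 'tool_rot': array([ 2.08831435e-01,  9.77951040e-01, -1.01607320e-03, -4.02970323e-04]), 'force': array([0.15028958, 0.3374865 , 0.61876907]), 'ft_torque': array([ 0.0085403 , -0.06024523, -0.02489224]), 'gripper_force': 0.0, 'finger_gap': 0.9980309228994231}
0.025
scene [-0.15869458 -0.13056363  0.44119367] [ 0.81334577  0.41854336 -0.40409171] 48.31527670604433
side [0.41325792 0.98757054 0.42698542] [ 0.11845793 -0.91117546 -0.3946226 ] 53.71068894416227
```

View pics/a.png

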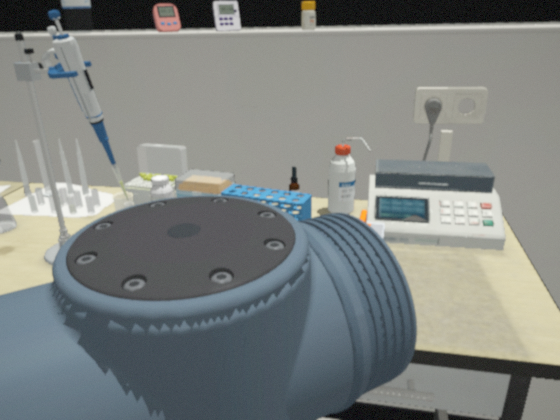

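View pics/b.png

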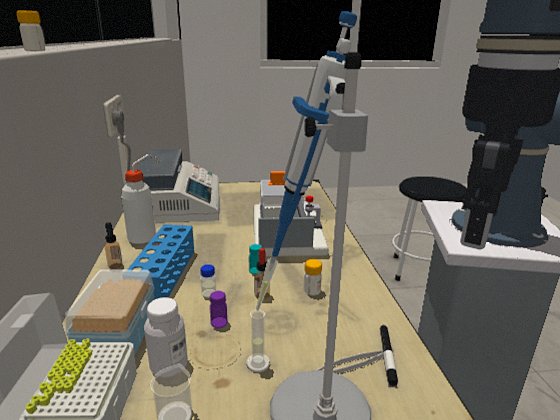

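Side view shows the blue-capped vial at (208,280), with purple (218,308) and turquoise (257,260) look-alikes. The yellow bottle is at (313,278), the red dropper at (262,270), the mixer near (290,225), the orange tab at (278,178) and the red knob at (309,200). The scene view is blocked by the arm.

```bash
python3 - <<'E'
from h import *
s=dict(np.load('b.npz'));s['n']='side'
for n,p in dict(blue=(208,271),bluebody=(208,288),purple=(218,305),turq=(257,253),yellow=(313,268),yelbody=(313,285),red=(262,256),redb=(262,285),tab=(277,178),knob=(309,200),end=(285,235)).items():
    print(n,depth(s,[p])[0].round(3))
hsv=cv2.cvtColor(s['img'],cv2.COLOR_RGB2HSV)
m=cv2.inRange(hsv,(112,120,60),(128,255,255))
for n,lo,hi in(('blue',(112,120,50),(128,255,255)),('orange',(3,180,120),(14,255,255)),('red',(0,150,80),(3,255,255)),('yel',(15,150,120),(24,255,255))):
    k,l,st,c=cv2.connectedComponentsWithStats(cv2.inRange(hsv,lo,hi))
    for i in range(1,k):
        if st[i,4]>40: print(n,st[i],c[i].round(1),depth(s,[c[i]])[0].round(3))
save(s,'pics/c.png',(180,160,350,340),4.4/1.35)
E
```

```text
blue [0.611 0.394 0.051]
bluebody [0.612 0.399 0.019]
purple [0.572 0.474 0.042]
turq [0.542 0.306 0.044]
yellow [0.433 0.364 0.056]
yelbody [0.432 0.364 0.021]
red [0.52  0.381 0.081]
redb [0.491 0.545 0.132]
tab [0.538 0.068 0.115]
knob [0.458 0.129 0.089]
end [0.497 0.24  0.053]
blue [201 265  13  12 140] [207.1 270.4] [0.612 0.396 0.053]
orange [126 170  16   6  63] [133.1 172.7] [0.824 0.205 0.156]
orange [268 172  17  13 169] [276.7 178.2] [0.538 0.07  0.115]
red [259 248   6  16  68] [261.6 255.2] [0.52  0.383 0.084]
yel [17 11 21 11 96] [24.7 14.6] [0.903 0.331 0.449]
yel [305 259  17  16 221] [312.8 266.2] [0.434 0.361 0.057]
```

View pics/c.png

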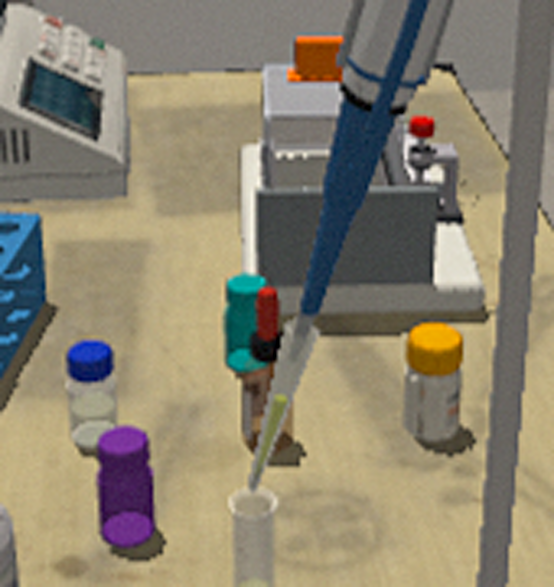

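The enlarged crop confirms it. Of the three like-shaped vials, blue (207,271), purple (218,308) and turquoise (257,260), only the one at (207,271) has a blue cap on a clear body, so it is the target. Next I'll check for obstacles such as the stand and pipette, and get the wrist camera geometry.

```bash
python3 - <<'E'
from h import *
s=dict(np.load('b.npz'));s['n']='side'
for p in [(345,100),(340,200),(330,350),(320,395),(290,400),(347,20),(340,60),(322,100),(300,170),(285,230),(268,285),(258,320),(258,360),(388,350),(165,330),(150,270),(140,200),(310,105),(363,130)]: print(p,depth(s,[p])[0].round(3))
w=snap('wrist'); st=readout.sense(); T=R.from_quat(st['tool_rot']).as_matrix()
print(T.round(3)); print('cam in tool',T.T@(-w['R'].T@w['t']-st['tcp_pos']),'axes\n',(w['R']@T).round(2),w['fovy'])
# hood/mixer points from side depth
u,v=np.meshgrid(np.arange(240,345),np.arange(165,260)); uv=np.c_[u.ravel(),v.ravel()]; P=depth(s,uv)
for zl,zh in((.098,.104),(.122,.133),(.085,.095),(.022,.028)):
    q=P[(P[:,2]>zl)&(P[:,2]<zh)&(P[:,1]<.35)]; print(zl,len(q),q.min(0).round(3),q.max(0).round(3))
E
```

```text
(345, 100) [0.406 0.635 0.378]
(340, 200) [0.404 0.638 0.291]
(330, 350) [0.402 0.635 0.119]
(320, 395) [0.409 0.633 0.051]
(290, 400) [0.445 0.611 0.014]
(347, 20) [0.408 0.551 0.44 ]
(340, 60) [0.412 0.561 0.405]
(322, 100) [0.427 0.561 0.367]
(300, 170) [0.447 0.558 0.292]
(285, 230) [0.463 0.547 0.213]
(268, 285) [0.509 0.382 0.025]
(258, 320) [0.495 0.551 0.082]
(258, 360) [0.496 0.549 0.013]
(388, 350) [0.316 0.504 0.014]
(165, 330) [0.611 0.581 0.075]
(150, 270) [0.724 0.38  0.034]
(140, 200) [0.807 0.223 0.102]
(310, 105) [0.439 0.556 0.361]
(363, 130) [0.39  0.646 0.356]
[[-0.913  0.408 -0.001]
 [ 0.408  0.913 -0.001]
 [ 0.    -0.002 -1.   ]]
cam in tool [ 0.08416787  0.00105285 -0.11695572] axes
 [[-0.    1.    0.  ]
 [-0.95 -0.   -0.33]
 [-0.33 -0.    0.95]] 65.70646984690485
0.098 329 [0.471 0.038 0.098] [0.584 0.144 0.104]
0.122 69 [0.522 0.061 0.122] [0.555 0.073 0.132]
0.085 233 [0.443 0.068 0.085] [0.579 0.252 0.095]
0.022 746 [ 0.411 -0.011  0.022] [0.604 0.249 0.028]
```

>>> move_arm --pt "0 0 0 -30 -26 -6 0" --pt "0 0 0 -60 -53 -12 0" --pt "0 0 0 -91 -79 -18 0" --pt "0 0 0 -121 -106 -24 0" --pt "0 0 0 -151 -132 -30 0" --pt "0 0 0 -181 -158 -36 0" --pt "0 0 0 -211 -185 -42 0" --pt "0 0 0 -241 -211 -48 0" --pt "0 0 0 -271 -237 -54 0" --pt "0 0 0 -300 -262 -60 0" --pt "0 0 0 -330 -290 -65 0" --pt "0 0 0 -332 -290 -65 0"

```text
t: 1.15
tcp_pos: [0.4434, 0.1646, 0.3224]
tool_rot: [0.212, 0.977, -0.001, 0.002]
force: [-0.1, 0.9, 0.4]
finger_gap: 1.006
gripper_force: 0.0
```

```bash
python3 - <<'E'
from h import *
w=snap('wrist'); np.savez('w.npz',**w); save(w,'pics/w.png',None,1.4)
st=readout.sense(); print(st['t'],st['tcp_pos'],st['q'].round(2))
E
```

```text
1.2 [0.44211858 0.16695602 0.32182001] [ 0.12  0.24  1.72 -0.    1.19 -1.02]
```

View pics/w.png

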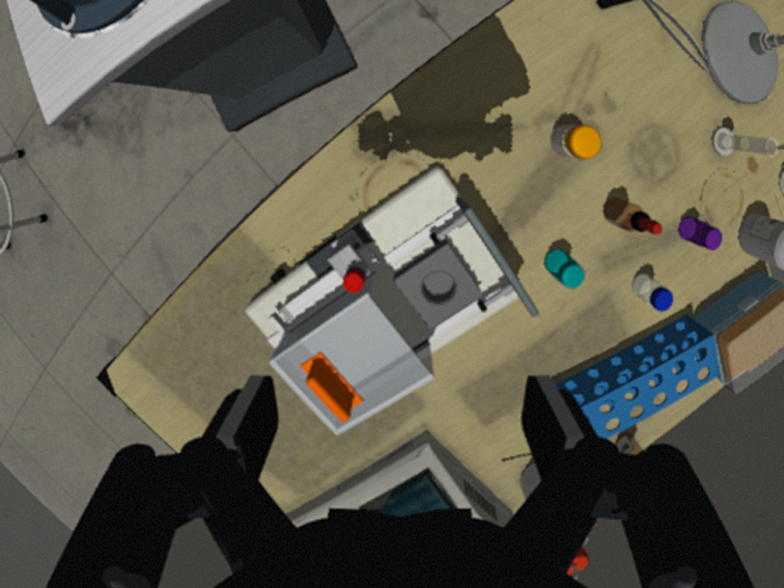

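Wrist view (1.4× scale): nest hole at (438,287), red knob at (353,281), tab at (335,387), blue cap at (661,299), yellow at (583,142), red dropper at (648,226).

```bash
python3 - <<'E'
from h import *
w=dict(np.load('w.npz'));w['n']='wrist'
u,v=np.meshgrid(np.arange(560),np.arange(420)); uv=np.c_[u.ravel(),v.ravel()]; P=depth(w,uv); P[~np.isfinite(P)]=9
ok=(w['z_map'].ravel()>0)&(P[:,0]>.38)&(P[:,0]<.66)&(P[:,1]<.3)&(P[:,1]>-.06)
def rect(n,zl,zh):
    m=(ok&(P[:,2]>zl)&(P[:,2]<zh)).reshape(420,560).astype(np.uint8)
    k,l,st,c=cv2.connectedComponentsWithStats(m); i=1+np.argmax(st[1:,4]); q=P[(l==i).ravel()]
    r=cv2.minAreaRect((q[:,:2]*1000).astype(np.float32)); print(n,st[i],np.round(r[0],1),np.round(r[1],1),round(r[2],1))
for a in [('hood',.097,.105),('endplate',.086,.094),('base',.021,.029),('block',.041,.049),('tab',.127,.134)]: rect(*a)
hsv=cv2.cvtColor(w['img'],cv2.COLOR_RGB2HSV)
# hole
g=cv2.cvtColor(w['img'],cv2.COLOR_RGB2GRAY); x0,y0=290,182
c=g[y0:230,x0:338]; print(c[::3,::3])
for n,lo,hi,z in(('blue',(112,120,50),(128,255,255),.054),('orange',(3,180,120),(14,255,255),.131),('red',(0,150,80),(3,255,255),.095),('red2',(176,150,80),(180,255,255),.095),('yel',(15,170,120),(24,255,255),.059)):
    k,l,st,cc=cv2.connectedComponentsWithStats(cv2.inRange(hsv,lo,hi))
    for i in range(1,k):
        if st[i,4]>60: print(n,st[i],cc[i].round(1),plane(w,cc[i],z)[0].round(4),depth(w,[cc[i]])[0].round(3))
save(w,'pics/w2.png',(170,100,400,320),2.7)
E
```

```text
hood [ 192  209  118  102 5624] [525.3  81.4] [ 97.  111.5] 11.0
endplate [331 148  54  79 554] [494.9 235.3] [112.2   7.8] 11.1
base [ 175  120  196  133 7431] [502.9 114.3] [157.7 243.5] 8.6
block [ 281  174   64   61 1619] [506.5 176.3] [60.6 59.6] 11.1
tab [219 269  31  32 313] [528.2  61.8] [48.7 10.3] 12.3
[[195 189 160  83  35  38  89 105 102 101  99 103  65  86 190 191]
 [199 159  51  30  61 101  99 101  97 103 101 103  95  67 166 192]
 [ 86  33  39  87 103 100 101 103 101 102 101  99 101  86  77 164]
 [ 32  60 102 102 105 101 102 100 100 103  98 103 102 101  66  98]
 [ 82 106 103 101  99 102  90  90  93  91  96 102  99 100  98  63]
 [102 102 100 101 101  90 104 102 100 104  97  91  97  97 100  86]
 [103 103 103 102  85 102  99 104  98 101 101  91  98 100  98 100]
 [103 102 105 104  54 102 102  99 101 100  99  68  83 104  97 101]
 [101 105  99 102  44  83  98 102 101 101  96  34  87  98 100  95]
 [102 104  98 102  58  30  70  92  85  60  30  51  98  98  98  97]
 [ 87 104 100 104  85  41  33  30  29  36  40  77  97  99  98  99]
 [ 74  99 101 102 100  83  58  42  44  57  81  99  99  96  96  96]
 [ 76  79 102 102  99 100  99  94  92  99  96  98 100  96  91 176]
 [ 80  77  85 100 100 102  98 101 102  97 101  96  94 123 197 199]
 [ 81  76  73  71 101 101 100  99 101 100 100  95 176 198 197 191]
 [ 77  76  77  77  98 100  96  99  98  90 130 202 198 196 189 183]]
blue [465 206  16  16 194] [472.4 213.5] [0.611  0.3826 0.054 ] [0.611 0.383 0.054]
orange [215 252  44  39 195] [237.5 269.2] [0.5105 0.0772 0.131 ] [0.523 0.066 0.104]
orange [219 270  30  31 260] [233.4 284.7] [0.5267 0.063  0.131 ] [0.527 0.063 0.13 ]
orange [409 397  11  10  69] [414.4 401.2] [0.8631 0.2075 0.131 ] [0.823 0.207 0.156]
red [245 194  15  15 168] [252.1 201.3] [0.4562 0.119  0.095 ] [0.457 0.118 0.092]
yel [407  90  22  24 413] [417.8 101.2] [0.4325 0.3473 0.059 ] [0.432 0.347 0.06 ]
```

View pics/w2.png

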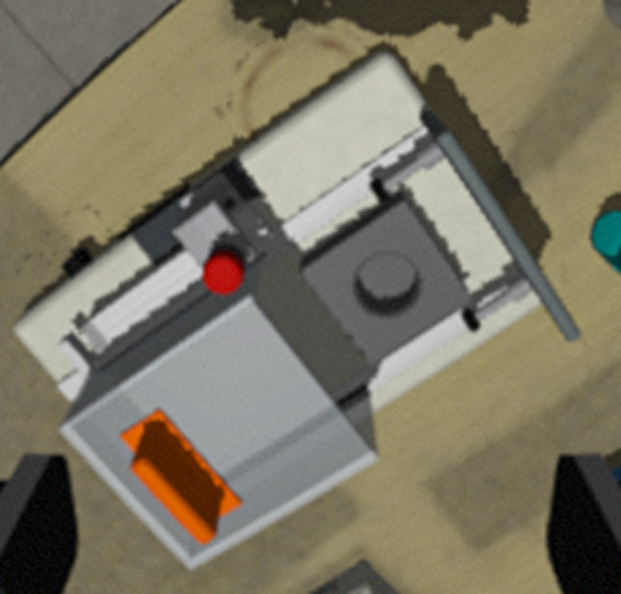

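```bash
python3 - <<'E'
from h import *
w=dict(np.load('w.npz'));w['n']='wrist'
u,v=np.meshgrid(np.arange(560),np.arange(290)); uv=np.c_[u.ravel(),v.ravel()]; P=depth(w,uv); z=w['z_map'][:290].ravel()
V=np.array([.611,.3826]); d=P[:,:2]-V; r=np.hypot(*d.T)*1000; a=np.degrees(np.arctan2(d[:,1],d[:,0]))
for k in range(-180,180,20):
    m=(z>0)&(a>=k)&(a<k+20)&(r>22)&(r<130)&(P[:,2]>.015)
    if m.sum()>3: i=np.argsort(r[m])[3]; print(k,'nearest',r[m][i].round(),'zmax',P[m,2].max().round(3))
print('dropper',depth(w,[(469,163),(460,160),(445,153)]).round(3))
g=cv2.cvtColor(w['img'],cv2.COLOR_RGB2GRAY)
print('hole', plane(w,[(313.3,206)],.045))
E
```

```text
-180 nearest 81.0 zmax 0.095
-140 nearest 97.0 zmax 0.056
-60 nearest 100.0 zmax 0.062
-40 nearest 79.0 zmax 0.062
-20 nearest 72.0 zmax 0.062
0 nearest 71.0 zmax 0.062
20 nearest 76.0 zmax 0.08
40 nearest 99.0 zmax 0.08
100 nearest 74.0 zmax 0.056
120 nearest 77.0 zmax 0.055
160 nearest 96.0 zmax 0.067
dropper [[0.519 0.374 0.095]
 [0.517 0.371 0.079]
 [0.512 0.367 0.046]]
hole [[0.50768685 0.17590383 0.045     ]]
```

>>> move_arm --pt "0 0 6 -7 29 8 0.2" --pt "0 0 12 -14 59 20 0.4" --pt "0 0 18 -21 88 35 0.4" --pt "0 0 24 -28 118 50 0.4" --pt "0 0 30 -35 148 70 0.4" --pt "0 0 36 -43 177 90 0.4" --pt "0 0 42 -50 206 110 0.4" --pt "0 0 48 -58 236 125 0.4" --pt "0 0 54.4 -65 266 140 0.4" --pt "0 0 54.4 -65 266 140 0.4" --pt "0 0 54.4 -65 266 140 0.4" --pt "0 0 54.4 -65 266 140 0.4"

```text
t: 2.2
tcp_pos: [0.6062, 0.3871, 0.1805]
tool_rot: [0.632, 0.775, -0.001, -0.001]
force: [0.2, 0.8, -0.9]
finger_gap: 0.602
gripper_force: 0.0
```

```bash
cat > v.py <<'E'
from h import *
w=snap('wrist'); st=readout.sense(); T=R.from_quat(st['tool_rot']).as_matrix()
hsv=cv2.cvtColor(w['img'],cv2.COLOR_RGB2HSV)
k,l,s,c=cv2.connectedComponentsWithStats(cv2.inRange(hsv,(112,120,50),(128,255,255)))
print(st['t'],st['tcp_pos'].round(4),'tool y angle',np.degrees(np.arctan2(T[1,1],T[0,1])).round(2),'tilt',T[:,2].round(4),'gap',st['finger_gap'],st['q'].round(2))
for i in range(1,k):
    if s[i,4]>60: 
        p=plane(w,c[i],.054)[0]; print(s[i],p.round(4),depth(w,[c[i]])[0].round(4),'tool delta mm',(T.T@(p-st['tcp_pos'])*1000).round(1))
E
python3 v.py
```

```text
2.25 [0.6066 0.3866 0.1816] tool y angle 11.58 tilt [-9.e-04 -5.e-04 -1.e+00] gap 0.6000156336924033 [ 0.41  0.73  1.23 -0.    1.17  0.21]
[281 193  28  31 681] [0.6141 0.3876 0.054 ] [0.6142 0.3874 0.0532] tool delta mm [ -0.4   7.7 127.5]
```

>>> move_arm --pt "0 0 0 0 4 20 0.4" --pt "0 0 0 0 7 45 0.4" --pt "0 0 0 0 7 65 0.4" --pt "0 0 0 0 7 65 0.4" --pt "0 0 0 0 7 65 0.4" --pt "0 0 0 0 7 65 0.4"

```text
t: 2.75
tcp_pos: [0.6153, 0.3878, 0.1186]
tool_rot: [0.633, 0.774, 0.001, 0.001]
force: [0.5, -0.4, -0.6]
finger_gap: 0.598
gripper_force: 0.0
```

```bash
python3 v.py; python3 -c "
from h import *
save(snap('wrist'),'pics/v.png')"
```

```text
2.8 [0.6157 0.3881 0.119 ] tool y angle 11.48 tilt [ 0.0036  0.0016 -1.    ] gap 0.598816411695537 [0.41 0.82 1.25 0.   1.07 0.21]
[ 264  220   37   39 1165] [0.6142 0.3885 0.054 ] [0.6143 0.3881 0.0532] tool delta mm [ 0.7 -1.6 65. ]
```

View pics/v.png

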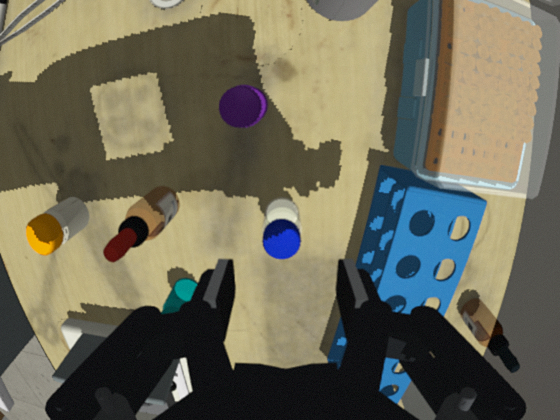

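Wrist view: the blue cap at (282,238) sits midway between the fingers at (218,280) and (352,280). The rack is at (400,260) and the dropper at (140,225), both clear. Descending and gripping.

>>> move_arm --pt "0 0 0 0 -1 15 0.4" --pt "0 0 0 0.5 -1.5 35 0.4" --pt "0 0 0 0.5 -1.5 55 0.4" --pt "0 0 0 0.5 -1.5 71 0.4" --pt "0 0 0 0.5 -1.5 71 0.4" --pt "0 0 0 0.5 -1.5 71 0.6" --pt "0 0 0 0.5 -1.5 71 0.8" --pt "0 0 0 0.5 -1.5 71 0.9" --pt "0 0 0 0.5 -1.5 71 0.9" --pt "0 0 0 0.5 -1.5 71 0.9" --squeeze 25

```text
t: 3.68
tcp_pos: [0.614, 0.3884, 0.0468]
tool_rot: [0.633, 0.774, 0.001, 0.001]
force: [-0.1, -0.2, 3.5]
finger_gap: 0.307
gripper_force: 25.9
```

>>> move_arm --pt "0 0 0 0 0 -15 0.9" --pt "0 0 0 0 0 -45 0.9" --pt "0 0 0 0 0 -80 0.9" --pt "0 0 0 -5 -4 -110 0.9" --pt "0 0 0 -33 -23 -118 0.9" --pt "0 0 0 -63 -44 -118 0.9" --pt "0 0 0 -93 -65 -118 0.9" --pt "0 0 0 -123 -86 -118 0.9" --pt "0 0 0 -153 -107 -118 0.9" --pt "0 0 0 -183 -128 -118 0.9" --pt "0 0 0 -212 -148 -118 0.9" --pt "0 0 0 -212 -148 -118 0.9"

```text
t: 4.68
tcp_pos: [0.5067, 0.1463, 0.1641]
tool_rot: [0.634, 0.773, -0.002, -0.001]
force: [-0.5, -1.4, -1.4]
finger_gap: 0.305
gripper_force: 25.6
```

>>> move_arm --pt "0 0 0.4 0 0 0 0.9" --pt "0 0 0.4 0 0 0 0.9"

```text
t: 4.85
tcp_pos: [0.5115, 0.151, 0.1644]
tool_rot: [0.636, 0.772, 0.001, 0.001]
force: [-0.3, 0.9, -1.0]
finger_gap: 0.302
gripper_force: 25.6
```

```bash
cat > n.py <<'E'
from h import *
w=snap('wrist'); st=readout.sense(); T=R.from_quat(st['tool_rot']).as_matrix(); np.savez('n.npz',**w)
print(st['t'],st['tcp_pos'].round(4),'tool y angle',np.degrees(np.arctan2(T[1,1],T[0,1])).round(2),T[:,2].round(4),'gap',st['finger_gap'],st['force'].round(1))
u,v=np.meshgrid(np.arange(560),np.arange(420)); uv=np.c_[u.ravel(),v.ravel()]; P=depth(w,uv)
def rect(n,zl,zh):
    m=((w['z_map'].ravel()>0)&(P[:,2]>zl)&(P[:,2]<zh)&(np.hypot(P[:,0]-.5065,P[:,1]-.1763)<.15)).reshape(420,560).astype(np.uint8)
    k,l,s,c=cv2.connectedComponentsWithStats(m); i=1+np.argmax(s[1:,4]); q=P[(l==i).ravel()]
    r=cv2.minAreaRect((q[:,:2]*1000).astype(np.float32)); print(n,s[i],np.round(r[0],1),np.round(r[1],1),round(r[2],1)); return l==i
m=rect('block',.042,.048); rect('end',.087,.094)
# hole: floor-depth pixels enclosed by block
q=P[((w['z_map']>0).ravel())&(P[:,2]>.0265)&(P[:,2]<.032)&(np.hypot(P[:,0]-.5065,P[:,1]-.1763)<.022)]
if len(q)>20: print('floor',len(q),cv2.minEnclosingCircle((q[:,:2]*1000).astype(np.float32)))
h=(1-m.astype(np.uint8)); k,l,s,c=cv2.connectedComponentsWithStats(h)
for i in range(1,k):
    if 200<s[i,4]<8000:
        p=plane(w,c[i],.045)[0]; ys,xs=np.where(l==i); cc=cv2.minEnclosingCircle((plane(w,np.c_[xs,ys],.045)[:,:2]*1000).astype(np.float32))
        print('hole?',s[i],p.round(4),np.round(cc[0],1),round(cc[1],1))
save(w,'pics/n.png')
b=snap('side'); hsv=cv2.cvtColor(b['img'],cv2.COLOR_RGB2HSV)
E
python3 n.py
```

```text
4.9 [0.5116 0.1515 0.1642] tool y angle 11.1 [ 2.8e-03  6.0e-04 -1.0e+00] gap 0.3059038625527364 [ 0.6 -0.2 -0.3]
block [ 243  139   82   76 4842] [506.8 176.2] [60.3 59.8] 11.6
end [ 190   91  188   15 2170] [495.4 235.3] [112.    7.3] 11.4
floor 1018 ((507.4287414550781, 174.73117065429688), 15.017736434936523)
hole? [ 264  158   41   39 1190] [0.5069 0.1768 0.045 ] [506.9 176.6] 15.5
```

View pics/n.png

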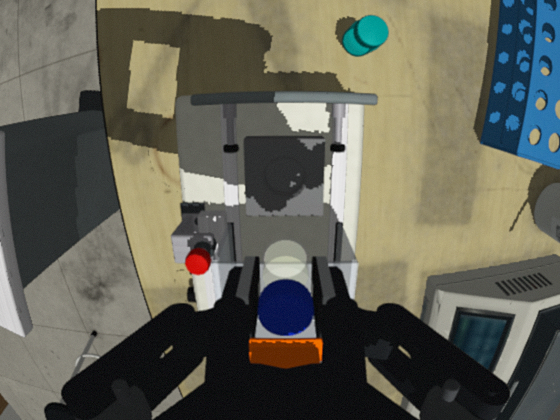

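Wrist view: the hole is at (285,177) in the block. The cap (286,305) and the vial's underside (286,255) are aligned between the pads, the knob is at (198,262), and the buffers are at (230,148) and (338,148).

```bash
python3 - <<'E'
from h import *
w=dict(np.load('n.npz'));w['n']='wrist'; st=readout.sense(); T=R.from_quat(st['tool_rot']).as_matrix()
hsv=cv2.cvtColor(w['img'],cv2.COLOR_RGB2HSV)
k,l,s,c=cv2.connectedComponentsWithStats(cv2.inRange(hsv,(112,120,30),(128,255,255)))
i=1+np.argmax(s[1:,4]); print(s[i]); ys,xs=np.where(l==i)
z=st['tcp_pos'][2]-.047+.054
p=plane(w,np.c_[xs,ys],z); top=p[ys<300]; 
cc=cv2.minEnclosingCircle((p[:,:2]*1000).astype(np.float32)); print('cap circ',cc, 'centroid',p.mean(0), 'depth',depth(w,[(286,300)]))
print('cap in tool',T.T@(np.r_[np.array(cc[0])/1000,z]-st['tcp_pos'])*1000, 'nest in tool',T.T@(np.array([.5069,.1766,.029])-st['tcp_pos'])*1000, st['tcp_pos'])
E
```

```text
[ 257  280   58   56 2516]
cap circ ((512.1904907226562, 152.20069885253906), 14.89487361907959) centroid [0.51197062 0.15285228 0.17096325] depth [[0.5114383  0.15729756 0.17135959]]
cap in tool [ 0.31403972  0.8007431  -6.99816368] nest in tool [ 2.52792663e+01 -2.94761364e-03  1.34963000e+02] [0.51148158 0.15174075 0.16396325]
```

>>> move_arm --pt "0 0 0 12 -0.3 0 0.9" --pt "0 0 0 25 -0.3 0 0.9" --pt "0 0 0 25 -0.3 20 0.9" --pt "0 0 0 25 -0.3 42 0.9" --pt "0 0 0 25 -0.3 58 0.9" --pt "0 0 0 25 -0.3 66 0.9" --pt "0 0 0 25 -0.3 66 0.9" --pt "0 0 0 25 -0.3 70 0.9" --pt "0 0 0 25 -0.3 74 0.9" --pt "0 0 0 25 -0.3 77 0.9" --pt "0 0 0 25 -0.3 77 0.9"

```text
t: 5.87
tcp_pos: [0.506, 0.1764, 0.0873]
tool_rot: [0.636, 0.772, 0.002, 0.0]
force: [1.0, 3.5, 0.5]
finger_gap: 0.305
gripper_force: 25.7
```

>>> move_arm --pt "0 0 0 0 0 2 0.9" --pt "0 0 0 0 0 4 0.9" --pt "0 0 0 0 0 6 0.9" --pt "0 0 0 0 0 8 0.9" --pt "0 0 0 0 0 8 0.9"

```text
t: 6.28
tcp_pos: [0.5058, 0.1764, 0.0789]
tool_rot: [0.636, 0.772, 0.001, 0.0]
force: [-0.6, 6.2, 0.3]
finger_gap: 0.307
gripper_force: 25.9
```

>>> move_arm --pt "0 0 0 0.8 0 0 0.9" --pt "0 0 0 0.8 0 1 0.9" --pt "0 0 0 0.8 0 2 0.9" --pt "0 0 0 0.8 0 3 0.9" --pt "0 0 0 0.8 0 3 0.9"

```text
t: 6.7
tcp_pos: [0.5057, 0.1766, 0.0758]
tool_rot: [0.636, 0.772, 0.001, 0.0]
force: [-0.8, 5.9, 2.4]
finger_gap: 0.306
gripper_force: 26.1
```

>>> move_arm --pt "0 0 0 0 0 0.5 0.9" --pt "0 0 0 0 0 0.5 0.7" --pt "0 0 0 0 0 0.5 0.6" --pt "0 0 0 0 0 0.5 0.55" --pt "0 0 0 0 0 0.5 0.5" --pt "0 0 0 0 0 0.5 0.5"

```text
t: 7.2
tcp_pos: [0.5049, 0.1755, 0.0746]
tool_rot: [0.635, 0.772, -0.0, -0.0]
force: [-0.4, -0.2, 0.5]
finger_gap: 0.501
gripper_force: 0.0
```

>>> move_arm --pt "0 0 0 0 0 -5 0.5" --pt "0 0 0 0 0 -20 0.45" --pt "0 0 0 0 0 -45 0.4" --pt "0 0 0 -7 0 -75 0.4" --pt "0 0 0 -25 0 -90 0.4" --pt "0 0 0 -25 0 -90 0.4" --pt "0 0 0 -25 0 -90 0.4" --pt "0 0 0 -25 0 -90 0.4"

```text
t: 7.87
tcp_pos: [0.509, 0.1515, 0.1642]
tool_rot: [0.636, 0.772, -0.001, -0.001]
force: [-0.3, -0.3, -0.8]
finger_gap: 0.6
gripper_force: 0.0
```

```bash
cat v.py > v2.py; sed -i 's/,\.054)/,.083)/' v2.py; cat >> v2.py <<'E'
save(w,'pics/p.png')
b=snap('side'); hsv=cv2.cvtColor(b['img'],cv2.COLOR_RGB2HSV)
save(b,'pics/p2.png',(230,150,340,270),5)
E
python3 v2.py
```

```text
7.9167 [0.5087 0.1517 0.1638] tool y angle 11.08 tilt [-0.0027 -0.     -1.    ] gap 0.5963649614810463 [ 0.08  0.54  1.75  0.    0.85 -0.11]
[ 270  176   37   37 1061] [0.5066 0.1763 0.083 ] [0.5066 0.176  0.0821] tool delta mm [24.6  2.8 80.8]
```

View pics/p.png

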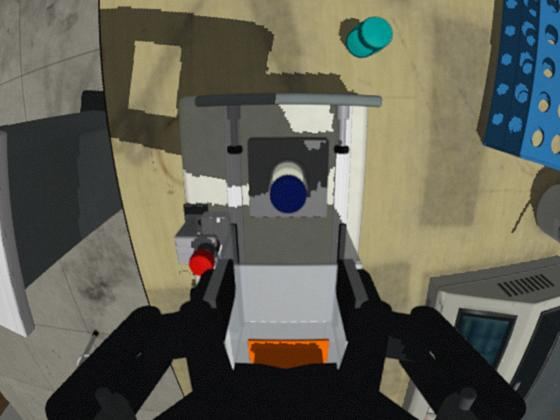

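Wrist view: the cap is at (288,193), centred on the block. Its top is at z≈82 mm against 83 expected, so the vial is fully seated. Next, with the fingers shut, I go behind the tab.

>>> move_arm --pt "0 0 0 0 0 -20 0.6" --pt "0 0 0 -15 1 -30 0.8" --pt "0 0 0 -45 1 -30 1" --pt "0 0 0 -75 2 -30 1" --pt "0 0 0 -105 2 -30 1" --pt "0 0 0 -128 2.5 -30 1" --pt "0 0 0 -128 2.5 -30 1" --pt "0 0 0 -128 2.5 -5 1" --pt "0 0 0 -128 2.5 15 1" --pt "0 0 0 -128 2.5 29 1" --pt "0 0 0 -128 2.5 29 1" --pt "0 0 0 -128 2.5 29 1" --squeeze 20

```text
t: 8.97
tcp_pos: [0.5358, 0.0274, 0.1345]
tool_rot: [0.635, 0.772, -0.001, -0.002]
force: [0.7, -0.7, 0.3]
finger_gap: -0.004
gripper_force: 0.0
```

```bash
python3 - <<'E'
from h import *
w=snap('wrist'); b=snap('side'); st=readout.sense(); print(st['t'],st['tcp_pos'],st['force'].round(2),st['finger_gap'])
yx=np.array([-.1925,.981]); xx=np.array([.981,.1925]); o=np.array([.5176,.1195])
d=st['tcp_pos'][:2]-o; print('tcp in mixer',d@xx,d@yx)
u,v=np.meshgrid(np.arange(560),np.arange(420)); P=depth(w,np.c_[u.ravel(),v.ravel()])
h=cv2.cvtColor(w['img'],cv2.COLOR_RGB2HSV).reshape(-1,3); 
m=(w['z_map'].ravel()>0)&(P[:,2]>.126)&(P[:,2]<.135)&(h[:,0]<16)&(h[:,1]>150)
q=P[m][:,:2]-o; print('tab top',m.sum(),(q@xx).min(),(q@xx).max(),(q@yx).min(),(q@yx).max())
a=np.hstack([w['img'],b['img']])[:,:,::-1]; cv2.imwrite('pics/t.png',cv2.resize(a,(800,300),interpolation=cv2.INTER_AREA))
E
```

```text
9.0667 [0.53716907 0.02696124 0.13606685] [ 0.24 -0.3  -0.18] 0.0021294777544990815
tcp in mixer 0.0013835442075593605 -0.09454756970263972
tab top 2729 -0.02378039022957757 0.02519115604729586 -0.0820189366233 -0.053093951756788826
```

View pics/t.png

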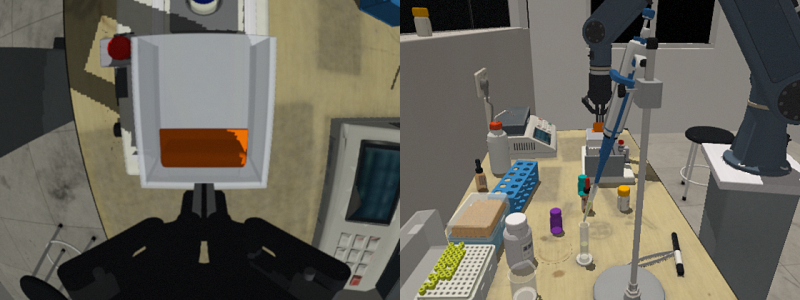

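Left half, wrist view: shut fingers just behind the orange tab, with the hood open. Starting the guarded push.

>>> move_arm --pt "0 0 0 4 0 0 1" --pt "0 0 0 8 0 0 1" --pt "0 0 0 12 0 0 1" --pt "0 0 0 14 0 0 1" --pt "0 0 0 15 0 0 1" --pt "0 0 0 16 0 0 1" --pt "0 0 0 17 0 0 1" --pt "0 0 0 18 0 0 1" --pt "0 0 0 19 0 0 1" --pt "0 0 0 20 0 0 1" --pt "0 0 0 21 0 0 1" --pt "0 0 0 22 0 0 1"

```text
t: 10.07
tcp_pos: [0.5329, 0.0477, 0.1358]
tool_rot: [0.635, 0.772, -0.0, 0.0]
force: [0.3, -1.1, -0.2]
finger_gap: 0.0
gripper_force: 0.6
```

>>> move_arm --pt "0 0 0 1 0 0 1" --pt "0 0 0 2 0 0 1" --pt "0 0 0 3 0 0 1" --pt "0 0 0 4 0 0 1" --pt "0 0 0 5 0 0 1" --pt "0 0 0 6 0 0 1" --pt "0 0 0 7 0 0 1" --pt "0 0 0 8 0 0 1" --pt "0 0 0 9 0 0 1" --pt "0 0 0 10 0 0 1" --pt "0 0 0 11 0 0 1" --pt "0 0 0 12 0 0 1"

```text
t: 11.07
tcp_pos: [0.5305, 0.0598, 0.1358]
tool_rot: [0.635, 0.772, 0.0, 0.0]
force: [1.4, -0.3, 0.1]
finger_gap: -0.0
gripper_force: 0.6
```

>>> move_arm --pt "0 0 0 1.5 0 0 1" --pt "0 0 0 3 0 0 1" --pt "0 0 0 4.5 0 0 1" --pt "0 0 0 6 0 0 1" --pt "0 0 0 7.5 0 0 1" --pt "0 0 0 9 0 0 1" --pt "0 0 0 10.5 0 0 1" --pt "0 0 0 12 0 0 1" --pt "0 0 0 13.5 0 0 1" --pt "0 0 0 15 0 0 1" --pt "0 0 0 16.5 0 0 1" --pt "0 0 0 18 0 0 1"

```text
t: 12.07
tcp_pos: [0.5269, 0.0775, 0.1358]
tool_rot: [0.635, 0.772, -0.0, -0.0]
force: [0.6, -0.8, 1.1]
finger_gap: 0.0
gripper_force: 0.5
```

```bash
cat > g.py <<'E'
from h import *
w=snap('wrist'); st=readout.sense()
yx=np.array([-.1925,.981]); xx=np.array([.981,.1925]); o=np.array([.5176,.1195])
d=st['tcp_pos'][:2]-o; print(st['t'],'tcp in mixer',(d@xx).round(4),(d@yx).round(4),'z',st['tcp_pos'][2].round(4),'F along',(st['force'][:2]@yx).round(2),st['force'].round(2))
u,v=np.meshgrid(np.arange(560),np.arange(420)); P=depth(w,np.c_[u.ravel(),v.ravel()])
q=P[:,:2]-o; m=(w['z_map'].ravel()>0)&(P[:,2]>.097)&(P[:,2]<.105)&(abs(q@xx)<.05)&(abs(q@yx)<.13)
print('hood top y range',np.percentile(q[m]@yx,[.5,99.5]).round(4))
h=cv2.cvtColor(w['img'],cv2.COLOR_RGB2HSV).reshape(-1,3)
m=(w['z_map'].ravel()>0)&(P[:,2]>.085)&(P[:,2]<.105)&((h[:,0]<4)|(h[:,0]>176))&(h[:,1]>170)&(abs(q@xx+.06)<.02)
print('knob z',m.sum(),np.percentile(P[m,2],[50,90]).round(4))
E
python3 g.py
```

```text
12.1167 tcp in mixer 0.0009 -0.0426 z 0.1358 F along 0.7 [ 0.38  0.79 -0.11]
hood top y range [-0.0597  0.0482]
knob z 817 [0.0936 0.0946]
```

>>> move_arm --pt "0 0 0 1.5 0 0 1" --pt "0 0 0 3 0 0 1" --pt "0 0 0 4.5 0 0 1" --pt "0 0 0 6 0 0 1" --pt "0 0 0 7.5 0 0 1" --pt "0 0 0 9 0 0 1" --pt "0 0 0 10.5 0 0 1" --pt "0 0 0 12 0 0 1" --pt "0 0 0 13.5 0 0 1" --pt "0 0 0 15 0 0 1" --pt "0 0 0 16.5 0 0 1" --pt "0 0 0 18 0 0 1"

```text
t: 13.12
tcp_pos: [0.5235, 0.0952, 0.1358]
tool_rot: [0.635, 0.772, -0.0, 0.0]
force: [-0.3, -1.8, -0.3]
finger_gap: -0.004
gripper_force: 0.7
```

>>> move_arm --pt "0 0 0 1 0 0 1" --pt "0 0 0 2 0 0 1" --pt "0 0 0 3 0 0 1" --pt "0 0 0 4 0 0 1" --pt "0 0 0 5 0 0 1" --pt "0 0 0 6 0 0 1"

```text
t: 13.62
tcp_pos: [0.5223, 0.101, 0.1358]
tool_rot: [0.635, 0.772, 0.0, 0.0]
force: [0.4, -1.3, 0.8]
finger_gap: 0.002
gripper_force: 0.6
```

```bash
python3 g.py
```

```text
13.6667 tcp in mixer 0.001 -0.0188 z 0.1358 F along 0.35 [-0.59  0.24 -0.21]
hood top y range [-0.0358  0.0721]
knob z 741 [0.0935 0.0945]
```

>>> move_arm --pt "0 0 0 0.6 0 0 1" --pt "0 0 0 1.2 0 0 1" --pt "0 0 0 1.8 0 0 1" --pt "0 0 0 2.4 0 0 1" --pt "0 0 0 3 0 0 1" --pt "0 0 0 3.6 0 0 1" --pt "0 0 0 4.2 0 0 1" --pt "0 0 0 4.8 0 0 1" --pt "0 0 0 5.4 0 0 1" --pt "0 0 0 6 0 0 1"

```text
t: 14.5
tcp_pos: [0.5212, 0.1065, 0.1358]
tool_rot: [0.635, 0.772, -0.0, 0.0]
force: [0.4, -3.7, -0.1]
finger_gap: 0.001
gripper_force: 1.3
```

>>> move_arm --pt "0 0 0 0.6 0 0 1" --pt "0 0 0 1.2 0 0 1" --pt "0 0 0 1.8 0 0 1" --pt "0 0 0 2.4 0 0 1" --pt "0 0 0 3 0 0 1"

```text
t: 14.92
tcp_pos: [0.5206, 0.1097, 0.1358]
tool_rot: [0.635, 0.772, -0.0, 0.0]
force: [-0.3, -3.7, -0.0]
finger_gap: 0.003
gripper_force: 1.7
```

>>> move_arm --pt "0 0 0 0.6 0 0 1" --pt "0 0 0 1.2 0 0 1" --pt "0 0 0 1.8 0 0 1" --pt "0 0 0 2.4 0 0 1" --pt "0 0 0 3 0 0 1"

```text
t: 15.33
tcp_pos: [0.52, 0.1127, 0.1358]
tool_rot: [0.635, 0.772, -0.0, 0.0]
force: [0.7, -3.3, 0.3]
finger_gap: 0.002
gripper_force: 1.6
```

>>> move_arm --pt "0 0 0 0.6 0 0 1" --pt "0 0 0 1.2 0 0 1" --pt "0 0 0 1.8 0 0 1" --pt "0 0 0 2.4 0 0 1" --pt "0 0 0 3 0 0 1"

```text
t: 15.75
tcp_pos: [0.5194, 0.1157, 0.1358]
tool_rot: [0.635, 0.772, -0.0, 0.0]
force: [0.9, -3.5, -0.9]
finger_gap: -0.004
gripper_force: 1.9
```

```bash
python3 g.py
```

```text
15.8 tcp in mixer 0.0011 -0.004 z 0.1358 F along -3.14 [ 1.01 -3.   -0.04]
hood top y range [-0.021   0.0871]
knob z 702 [0.0935 0.0945]
```

>>> move_arm --pt "0 0 0 0.5 0 0 1" --pt "0 0 0 1 0 0 1" --pt "0 0 0 1.5 0 0 1" --pt "0 0 0 2 0 0 1" --pt "0 0 0 2.5 0 0 1" --pt "0 0 0 3 0 0 1"

```text
t: 16.3
tcp_pos: [0.5188, 0.1186, 0.1358]
tool_rot: [0.635, 0.772, -0.0, 0.0]
force: [1.1, -4.5, 0.1]
finger_gap: 0.003
gripper_force: 1.9
```

>>> move_arm --pt "0 0 0 0.5 0 0 1" --pt "0 0 0 1 0 0 1" --pt "0 0 0 1.5 0 0 1" --pt "0 0 0 2 0 0 1" --pt "0 0 0 2.5 0 0 1" --pt "0 0 0 3 0 0 1"

```text
t: 16.8
tcp_pos: [0.5183, 0.1215, 0.1358]
tool_rot: [0.635, 0.772, -0.0, 0.0]
force: [1.4, -4.1, 0.7]
finger_gap: -0.002
gripper_force: 2.0
```

```bash
python3 g.py
```

```text
16.85 tcp in mixer 0.001 0.002 z 0.1358 F along -3.71 [ 0.65 -3.66  0.09]
hood top y range [-0.0149  0.093 ]
knob z 695 [0.0935 0.0945]
```

>>> move_arm --pt "0 0 0 0.5 0 0 1" --pt "0 0 0 1 0 0 1" --pt "0 0 0 1.5 0 0 1" --pt "0 0 0 2 0 0 1" --pt "0 0 0 2.5 0 0 1" --pt "0 0 0 3 0 0 1"

```text
t: 17.35
tcp_pos: [0.5177, 0.1244, 0.1358]
tool_rot: [0.635, 0.772, -0.0, 0.0]
force: [1.2, -4.7, 0.8]
finger_gap: -0.002
gripper_force: 2.6
```

>>> move_arm --pt "0 0 0 0.5 0 0 1" --pt "0 0 0 1 0 0 1" --pt "0 0 0 1.5 0 0 1" --pt "0 0 0 2 0 0 1" --pt "0 0 0 2.5 0 0 1" --pt "0 0 0 3 0 0 1"

```text
t: 17.85
tcp_pos: [0.5172, 0.1269, 0.1358]
tool_rot: [0.635, 0.772, -0.0, 0.0]
force: [0.9, -5.0, 1.3]
finger_gap: -0.001
gripper_force: 2.7
```

```bash
python3 g.py
```

```text
17.9 tcp in mixer 0.0011 0.0074 z 0.1358 F along -8.39 [ 0.34 -8.49 -0.39]
hood top y range [-0.0094  0.0985]
knob z 708 [0.0948 0.0959]
```

>>> move_arm --pt "0 0 0 0.3 0 0 1" --pt "0 0 0 0.6 0 0 1" --pt "0 0 0 0.9 0 0 1" --pt "0 0 0 1.2 0 0 1" --pt "0 0 0 1.5 0 0 1"

```text
t: 18.32
tcp_pos: [0.5169, 0.1284, 0.1358]
tool_rot: [0.635, 0.772, -0.0, 0.0]
force: [-0.2, -5.4, 1.5]
finger_gap: -0.0
gripper_force: 2.7
```

```bash
python3 g.py
```

```text
18.3667 tcp in mixer 0.0011 0.0089 z 0.1358 F along -6.31 [ 0.47 -6.34  0.1 ]
hood top y range [-0.0081  0.0999]
knob z 716 [0.0959 0.097 ]
```

>>> move_arm --pt "0 0 0 0.3 0 0 1" --pt "0 0 0 0.6 0 0 1" --pt "0 0 0 0.9 0 0 1" --pt "0 0 0 1.2 0 0 1" --pt "0 0 0 1.5 0 0 1" --pt "0 0 0 1.8 0 0 1"

```text
t: 18.87
tcp_pos: [0.5168, 0.1291, 0.1358]
tool_rot: [0.635, 0.773, -0.001, 0.001]
force: [0.5, -11.4, 0.1]
finger_gap: 0.002
gripper_force: 5.5
```

```bash
python3 g.py
```

```text
18.9167 tcp in mixer 0.0011 0.0096 z 0.1358 F along -9.08 [ 0.46 -9.16  0.41]
hood top y range [-0.0073  0.1007]
knob z 718 [0.0962 0.0973]
```

>>> move_arm --pt "0 0 0 0 0 0 1" --pt "0 0 0 0.1 0 0 1" --pt "0 0 0 0.2 0 0 1"

```text
t: 19.17
tcp_pos: [0.5168, 0.1292, 0.1359]
tool_rot: [0.635, 0.773, -0.001, 0.001]
force: [1.2, -11.4, 0.3]
finger_gap: 0.001
gripper_force: 5.5
```

```bash
python3 g.py
```

```text
19.2167 tcp in mixer 0.0011 0.0096 z 0.1358 F along -10.25 [  0.84 -10.29  -0.28]
hood top y range [-0.0073  0.1007]
knob z 713 [0.0963 0.0973]
```

>>> move_arm --pt "0 0 0 0.1 0 0 1" --pt "0 0 0 0.1 0 0 1" --pt "0 0 0 0.2 0 0 1" --pt "0 0 0 0.2 0 0 1"

```text
t: 19.55
tcp_pos: [0.5168, 0.1292, 0.1358]
tool_rot: [0.635, 0.773, -0.001, 0.001]
force: [0.3, -10.7, 1.1]
finger_gap: -0.001
gripper_force: 5.6
```

```bash
cat > f.py <<'E'
from h import *
yx=np.array([-.1925,.981]);F=[]
for i in range(8): imaging.snapshot('side'); st=readout.sense(); F.append(np.r_[st['force'][:2]@yx,st['gripper_force'],st['ft_torque']])
print(np.round(F,2).T.tolist()[0],np.mean(F,0).round(2)); print(st['tau'].round(2))
E
python3 f.py; python3 g.py
```

```text
[-10.69, -10.69, -10.41, -10.81, -11.86, -11.58, -10.23, -10.88] [-10.89   5.6   -1.79  -0.15   0.02]
[ 5.900e+00 -3.965e+01 -1.066e+01  2.260e+00  1.100e-01  2.000e-02]
20.0 tcp in mixer 0.0011 0.0097 z 0.1358 F along -11.55 [  0.78 -11.62  -0.05]
hood top y range [-0.0073  0.1007]
knob z 714 [0.0963 0.0973]
```

```bash
python3 - <<'E'
from h import *
w=snap('wrist');b=snap('side');s=snap('scene')
A=cv2.resize(w['img'][20:320,130:430],(400,400),interpolation=cv2.INTER_CUBIC)
B=cv2.resize(b['img'][130:270,220:360],(400,400),interpolation=cv2.INTER_CUBIC)
C=cv2.resize(s['img'],(267,200)); D=cv2.resize(w['img'],(267,200)); E=cv2.resize(b['img'],(266,200))
cv2.imwrite('pics/q.png',np.vstack([np.hstack([A,B]),np.hstack([C,D,E])])[:,:,::-1])
E
```

```text
(no output)
```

View pics/q.png

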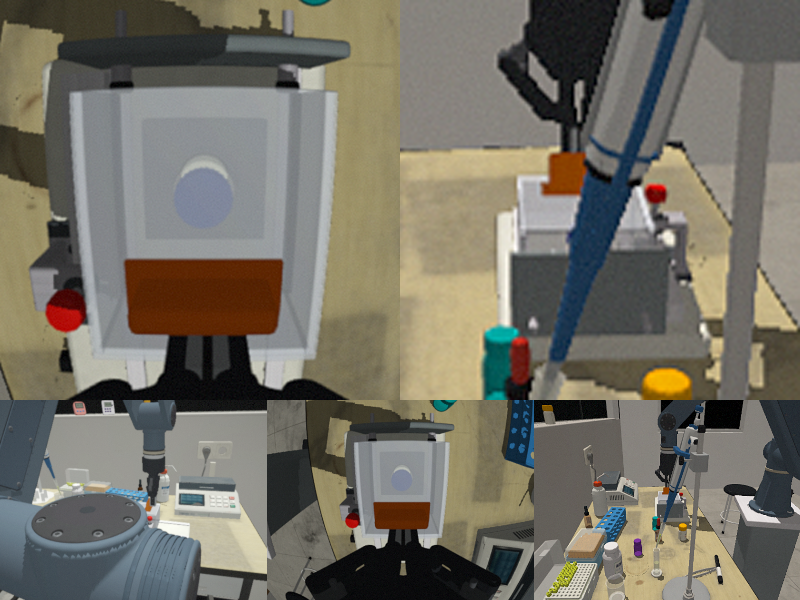

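Composite: the hood's front meets the buffers at (120,85) and (288,85). The vial stands inside at (203,195), the fingers are centred behind the tab, the red knob (65,310) is raised on the hump, and nothing else is touched. It's just the hump, so I'll ease on.

>>> move_arm --pt "0 0 0 0.1 0 0 1" --pt "0 0 0 0.2 0 0 1" --pt "0 0 0 0.2 0 0 1" --pt "0 0 0 0.2 0 0 1"

```text
t: 20.48
tcp_pos: [0.5168, 0.1293, 0.1359]
tool_rot: [0.635, 0.773, -0.001, 0.001]
force: [0.7, -12.8, 0.5]
finger_gap: 0.001
gripper_force: 5.9
```

```bash
python3 f.py; python3 g.py
```

```text
[-11.48, -10.88, -11.76, -12.49, -11.68, -11.16, -10.93, -11.21] [-11.45   5.85  -1.87  -0.16   0.03]
[ 6.170e+00 -3.964e+01 -1.065e+01  2.360e+00  1.200e-01  2.000e-02]
20.9333 tcp in mixer 0.0011 0.0098 z 0.1358 F along -11.42 [ -0.12 -11.66   0.88]
hood top y range [-0.0072  0.1008]
knob z 717 [0.0963 0.0973]
```

>>> move_arm --pt "0 0 0 -2 0 0 1" --pt "0 0 0 -4 0 0 1" --pt "0 0 0 -5 0 0 1" --pt "0 0 0 -5 0 0 1"

```text
t: 21.27
tcp_pos: [0.5174, 0.126, 0.1358]
tool_rot: [0.635, 0.772, -0.0, 0.0]
force: [0.2, -5.6, 0.2]
finger_gap: -0.001
gripper_force: 3.0
```

```bash
python3 f.py; python3 g.py
```

```text
[-6.31, -6.32, -5.2, -5.95, -5.34, -6.46, -5.7, -6.81] [-6.01  3.01 -0.95 -0.08  0.02]
[ 3.160e+00 -3.966e+01 -1.073e+01  1.220e+00  9.000e-02  1.000e-02]
21.7167 tcp in mixer 0.0011 0.0064 z 0.1358 F along -7.05 [ 0.11 -7.17  0.69]
hood top y range [-0.0104  0.0976]
knob z 695 [0.0944 0.0954]
```

>>> move_arm --pt "0 0 0 0.4 0 0 1" --pt "0 0 0 0.8 0 0 1" --pt "0 0 0 1.2 0 0 1" --pt "0 0 0 1.6 0 0 1" --pt "0 0 0 2 0 0 1" --pt "0 0 0 2.4 0 0 1" --pt "0 0 0 2.8 0 0 1" --pt "0 0 0 3.2 0 0 1" --pt "0 0 0 3.6 0 0 1" --pt "0 0 0 4 0 0 1" --pt "0 0 0 4.4 0 0 1"

```text
t: 22.63
tcp_pos: [0.5167, 0.1297, 0.1358]
tool_rot: [0.635, 0.772, -0.001, 0.001]
force: [1.1, -7.6, -0.7]
finger_gap: 0.001
gripper_force: 4.0
```

```bash
python3 f.py; python3 g.py
```

```text
[-6.75, -6.37, -6.95, -7.39, -7.24, -7.59, -7.1, -8.06] [-7.18  3.72 -1.21 -0.11 -0.  ]
[ 3.910e+00 -3.967e+01 -1.073e+01  1.500e+00  9.000e-02  1.000e-02]
23.0833 tcp in mixer 0.0011 0.0105 z 0.1358 F along -7.72 [ 0.79 -7.71  0.43]
hood top y range [-0.0064  0.1016]
knob z 719 [0.0968 0.0978]
```

That got past the snag: the force is back to 7 N. Continuing.

>>> move_arm --pt "0 0 0 0.3 0 0 1" --pt "0 0 0 0.6 0 0 1" --pt "0 0 0 0.9 0 0 1" --pt "0 0 0 1.2 0 0 1"

```text
t: 23.42
tcp_pos: [0.5162, 0.1317, 0.1358]
tool_rot: [0.635, 0.772, -0.0, 0.0]
force: [0.2, -5.8, -0.2]
finger_gap: 0.002
gripper_force: 2.0
```

```bash
python3 f.py; python3 g.py
```

```text
[-3.21, -4.28, -2.84, -2.06, -2.12, -1.71, -2.67, -1.84] [-2.59  1.37 -0.44 -0.02 -0.  ]
[ 1.020e+00 -3.971e+01 -1.084e+01  4.000e-01  5.000e-02  1.000e-02]
23.8667 tcp in mixer 0.001 0.0128 z 0.1358 F along -2.12 [ 0.1  -2.14  1.43]
hood top y range [-0.004  0.104]
knob z 715 [0.0968 0.0979]
```

Over the crest: the force is falling to about 2 N and the knob is still up. Creeping on.

>>> move_arm --pt "0 0 0 0.3 0 0 1" --pt "0 0 0 0.6 0 0 1" --pt "0 0 0 0.9 0 0 1" --pt "0 0 0 1.2 0 0 1"

```text
t: 24.2
tcp_pos: [0.516, 0.1329, 0.1358]
tool_rot: [0.635, 0.772, -0.0, 0.0]
force: [-0.0, -3.9, 0.5]
finger_gap: -0.001
gripper_force: 1.9
```

```bash
python3 f.py; python3 g.py
```

```text
[-3.44, -3.41, -3.76, -3.57, -2.46, -2.93, -3.6, -2.61] [-3.22  1.67 -0.53 -0.02  0.  ]
[ 1.800e+00 -3.972e+01 -1.091e+01  7.000e-01  1.000e-02  1.000e-02]
24.65 tcp in mixer 0.0011 0.0135 z 0.1358 F along -3.01 [ 0.16 -3.03  0.5 ]
hood top y range [-0.0033  0.1047]
knob z 708 [0.0964 0.0974]
```

>>> move_arm --pt "0 0 0 0.3 0 0 1" --pt "0 0 0 0.6 0 0 1" --pt "0 0 0 0.9 0 0 1" --pt "0 0 0 1.2 0 0 1" --pt "0 0 0 1.5 0 0 1"

```text
t: 25.07
tcp_pos: [0.5157, 0.1346, 0.1357]
tool_rot: [0.635, 0.772, -0.0, -0.0]
force: [0.2, -2.4, 0.3]
finger_gap: -0.002
gripper_force: 0.9
```

```bash
python3 f.py; python3 g.py
```

```text
[-1.44, 0.14, -0.8, -1.24, -0.66, -0.36, -1.42, -1.02] [-0.85  0.36 -0.13  0.02 -0.  ]
[ 2.100e-01 -4.003e+01 -1.109e+01  9.000e-02 -1.000e-02  0.000e+00]
25.5167 tcp in mixer 0.001 0.0152 z 0.1358 F along 0.01 [0.45 0.1  0.77]
hood top y range [-0.0015  0.1063]
knob z 558 [0.0896 0.0905]
```

The pin has dropped 4 mm and the push force is near zero, so it clicked. Backing off along −y, then up.

>>> move_arm --pt "0 0 0 0 0 0 1" --pt "0 0 0 -2 0 0 1" --pt "0 0 0 -6 0 0 1" --pt "0 0 0 -14 0 0 1" --pt "0 0 0 -20 0 0 1" --pt "0 0 0 -20 0 -20 1" --pt "0 0 0 -20 0 -50 1" --pt "0 0 0 -20 0 -60 1" --pt "0 0 0 -20 0 -60 1" --pt "0 0 0 -20 0 -60 1"

```text
t: 26.35
tcp_pos: [0.5198, 0.1145, 0.196]
tool_rot: [0.636, 0.772, 0.0, 0.0]
force: [-0.9, -0.1, 0.1]
finger_gap: -0.001
gripper_force: 0.0
```

```bash
python3 g.py; python3 f.py; python3 g.py; python3 v2.py
```

```text
26.4 tcp in mixer 0.0005 -0.0051 z 0.1952 F along -0.45 [-0.17 -0.49 -0.23]
hood top y range [-0.0018  0.1065]
knob z 390 [0.0897 0.0906]
[0.39, 0.71, 0.21, 0.63, 0.5, -0.97, 0.43, 0.12] [ 0.25  0.    0.   -0.02 -0.01]
[-1.000e-02 -3.822e+01 -1.364e+01 -0.000e+00  1.000e-02 -0.000e+00]
26.85 tcp in mixer 0.0009 -0.0049 z 0.1954 F along 0.36 [-1.23  0.13  0.18]
hood top y range [-0.0018  0.1064]
knob z 383 [0.0896 0.0907]
26.9 [0.5195 0.1149 0.1956] tool y angle 11.1 tilt [-5.e-04 -0.e+00 -1.e+00] gap 0.0017042484245186037 [ 0.01  0.49  1.73 -0.    0.93 -0.19]
```

The hood stays put with the pin down and the robot clear, so I'm handing in.

```bash
python3 -c "
from h import *
print(order.sign_off())"
```

```text
the job is handed in; nothing more can be done
None
```

The blue-capped vial is seated in the nest, the hood is latched shut and stayed put when I let go, and the job is handed in; the measured push on the hood stayed near 12 N (one noisy reading showed about 12.8 N), and I didn't re-measure the bystander bottles at the end.

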